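# Shim the low corner of the kitchen scale

## Task

The weighing scale rocks because the foot under one corner is worn short. Take the orange wedge shim by its heel and gently slide its thin end under that low corner's foot, along the scale's diagonal, until the green bubble of the level on top sits centred between its two black lines. Leave the shim lying there carrying the corner; do not force it, do not press on the scale with the hand, and leave the other things alone.

Things in the scene. Friction and masses are not known exactly. Their poses are not given: they have to be found in the camera images.
- scale: Fixed foot frame of the kitchen weighing scale; it cannot slide. Origin on the worktop below the scale's middle; x points horizontally from the low to the high corner, y through the two good feet (140 mm either side), about which the deck above it rocks. Between two grey stop blocks a channel 80 mm wide along x, open past the middle, leaves the shim free way under the deck.
- deck: Rocking top of the scale, white, 220 x 220 mm square, steel-topped. Origin midway between the two good feet, 28 mm over the worktop; x runs along the diagonal from the low corner (x = -155 mm) to the high one, y is the rocking line, z up. Level, its underside is 30 mm and its top 60 mm over the worktop. It starts leaning 0.05 rad; the low corner bears down with about 5 to 10 N.
- low_corner (a point): Point on the deck's underside at deck x = -140 mm, y = 0, where the worn foot hangs: 20 mm wide, its lower end a 10 mm radius ball. At the start the foot's lowest point is 5.5 to 11.5 mm over the worktop (not known exactly); it must rise about 7 mm. Some 4 mm beyond level the deck meets a hard stop. Sliding the loaded shim takes some 5 to 15 N.
- level (a point): Centre of the spirit level fixed on the middle of the scale's top along the deck's x: aluminium bar 124 x 34 mm, 14 mm high, with a white window and two black lines 22 mm apart. Axes as the deck's; about 75 mm over the worktop.
- bubble (a point): Centre of the level's bubble, a bright green mark 14 mm long that slides along the window (deck's x). Centred when it coincides with level. It goes to the higher side: 0.6 mm per 0.001 rad of tilt. It starts about 30 mm to the +x side and comes back about 4.3 mm per mm that the foot rises, or 0.64 mm per mm that the loaded shim advances.
- shim: Loose orange wedge shim, 165 mm long, 36 wide, 0.08 to 0.17 kg, flat on the worktop. Origin on its underside below the middle of its heel, a block 35 (x) x 36 (y) x 34 mm high to hold it by, across its width. x points to the thin end, at x = +147 mm. The top slopes from 3 mm high at the thin end to 22 mm at the heel (0.15 mm per mm). Loaded, it stays where it is left.
- mug_a: Bystander, to be left alone: white mug, 80 mm wide, 90 tall. Origin at the centre of its underside.
- mug_b: Bystander, to be left alone: blue mug, 80 mm wide, 90 tall. Origin at the centre of its underside.
- soap: Bystander, to be left alone: green soap bottle, 60 mm wide, 170 tall. Origin at the centre of its underside.
- spray: Bystander, to be left alone: blue cleaner bottle, 72 mm wide, 200 tall. Origin at the centre of its underside.
- saucer: Bystander, to be left alone: white plate, 130 mm wide, 20 high. Origin at the centre of its underside.
- spoon: Bystander, to be left alone: metal spoon lying on the worktop. Origin on its underside.
- bowl: Bystander, to be left alone: white bowl, 120 mm wide, 50 high. Origin at the centre of its underside.
Mind the look-alikes: they are no part of the job. What is meant by the shim is not grey or white, and is the larger of those in its own colour.

How it is judged:
By the outcome, as a careful person would: the job done as asked, in the order asked, and still so for the second after the job is handed in, with the robot touching nothing.
It also fails if it takes over 59 s, if anything falls off the work surface, if the arm or the gripper's body presses on something with over 40 N, if the wrist force passes 120 N, or if a joint passes its speed limit or range.

## Robot

A 7-joint arm with a two-finger parallel gripper is mounted at the origin on the work surface. World frame = base frame: x ahead of the robot, y to its left, z up, the work surface at z = 0. Lengths are in m, angles in rad, forces in N, time in s.
With the tool pointing down it reaches from about 0.375 to 0.925 m from the base axis. Payload 3.1 kg.
Tool frame: the origin (TCP) lies between the finger pads; the fingertips stand 22 mm ahead of it and the grasp point (between the pads) lies 3 mm ahead of it; z points along the fingers, y is the direction in which the jaws open and shut (so a half turn about z gives the same grasp; the last joint's range is limited). The gripper opens to 85 mm and grips with 20 to 120 N. Pads are 22 mm wide; open, the fingers measure 114 mm over their backs; the gripper's body (76 mm by 85 mm) begins 54 mm behind the grasp point. The pads swing forward as they close: fully open they stand 13 mm farther back than shut.
Start: joints at [-1.294, 0.383, 0.044, 1.598, -0.018, 1.161, -0.05], TCP at [0.238, 0.605, 0.253] pointing down, gripper open.
Joint ranges: [-2.61, 2.61], [-0.41, 2.15], [-1.48, 1.57], [0, 2.5], [-1.57, 4.71], [0.05, 1.97], [-2.85, 2.85]. Speed limits (rad/s): [2.79, 2.79, 3.14, 3.14, 3.14, 3.14, 3.14].

## Interface

Orientations are given as a unit quaternion [w, x, y, z].
In Python, from station import env gives the robot as it stands.
- The arm moves only by the tool send_rows, never from a script. Its argument "rows" is a list of rows, each a list of 2 entries, a list of its own where there are three numbers: the shift along the tool's x, y, z in mm, then the turn about the tool's z in degrees. In form: [[[x, y, z], turn], ...]. A call has exactly 5 rows; each row is the pose to reach, as a shift and turn from the pose commanded when the call began, along the tool's axes at that moment; what a row does not reach only later rows make up. A row lasts 1/12 s, in which the tool goes at most 41.7 mm and 7.16 degrees, less where a joint would pass 70% of its speed; a pose out of reach is approached as far as the arm can. A call with a gripper value outside its range is refused whole. "fingers" is the finger opening in mm, from 0 to 85.4, set as the call begins (left out, the last holds). The fingers move at their own pace and stop on an object; "squeeze" is the grip in N (left out, the last holds). Time passes only in rows, so rows that repeat a pose let the fingers close, or fill a call up. It gives the time, the measured TCP pose, the force and the opening at its end, in the units of the state.
- env.get_obs(): the state, without advancing time (a new reading comes with each control period).
- env.camera(name): name is "scene" or "top" or "wrist"; returns a dict with "pixels" (420x560x3 uint8, red, green, blue), "fx", "fy", "cx", "cy" (pixels), "origin" and "orientation" of the camera in the world. Camera axes: x right, y down, z forward; pixel columns grow to the right and rows downward; lengths in m; the calibration is good to about 2 mm. A picture is of the moment at which its call begins. There is no depth.
- env.close_job(): hands the job in, once; it reports no verdict.
The state is a dict: "clock": time; "joint_positions": joint angles; "qd": joint speeds; "effort": joint torques, N m; "ee_pos": TCP position; "tool_rot": TCP orientation; "ft_force": force on the tool from outside, world axes, zero at the start; "wrist_torque": the same for the moment, N m; "opening": finger opening in m.
Only numpy, scipy, OpenCV 4.12 (cv2) and the standard library are available. Lean on these libraries where they do the work, as an engineer would, in place of code of your own. Each camera call takes 0.05 s, during which the arm holds its last target.

## Working session

There is one attempt and no reset: what is moved stays moved. The work goes in short steps, Python scripts to look and compute and a tool call to move; the robot and the scene stay as the last step left them, time stands still between calls to the robot, and variables do not carry over. Pictures are saved under pics/ and viewed, and the job is handed in when it is done.

Besides the shell and the picture viewer there is one more tool, called as name(argument=value, ...), one argument or row to a line, values as JSON. send_rows: Moves the arm, as the interface text tells. Its arguments: {"type":"object","properties":{"rows":{"type":"array","items":{"type":"array"}},"fingers":{"type":"number"},"squeeze":{"type":"number"}},"required":["rows"]}

```bash
ls; mkdir -p pics; cat > h.py <<'E'
import numpy as np, cv2
from scipy.spatial.transform import Rotation as R
from station import env
def rot(q): return R.from_quat([q[1],q[2],q[3],q[0]]).as_matrix()
def save(c,n): cv2.imwrite('pics/'+n,cv2.cvtColor(c['pixels'],cv2.COLOR_RGB2BGR))
def ray(c,u,v,z):
    d=rot(c['orientation'])@np.array([(u-c['cx'])/c['fx'],(v-c['cy'])/c['fy'],1.]); o=np.array(c['origin'])
    return o+d*(z-o[2])/d[2]
def proj(c,p):
    q=rot(c['orientation']).T@(np.array(p)-np.array(c['origin'])); return np.array([c['fx']*q[0]/q[2]+c['cx'],c['fy']*q[1]/q[2]+c['cy']])
E
python3 - <<'E'
from h import *
for n in ['top','scene','wrist']:
    c=env.camera(n); save(c,n+'0.png'); print(n,c['fx'],c['cx'],c['cy'],c['origin'],c['orientation'])
    np.save(n+'0.npy',c,allow_pickle=True)
print(env.get_obs())
E
```

```text
pics
top 386.6193333810601 276.23488438288837 211.65275874565316 [0.38129189 0.11558092 1.1814272 ] [ 0.05847298 -0.69795592  0.71211892 -0.04821918]
scene 433.0925449718814 282.74670323253076 204.99203985386902 [1.40561529 0.3750917  1.14504445] [-0.19942354  0.54493628  0.76664402 -0.27483023]
wrist 307.22534010451307 283.3794950783404 209.3253689122969 [0.1619418  0.63471152 0.37355614] [0.13110579 0.81603627 0.55593626 0.08849262]
{'clock': 0.15, 'joint_positions': array([-1.29381587,  0.3836674 ,  0.04385527,  1.59923102, -0.0179198 ,
        1.16118608, -0.04992914]), 'qd': array([-0.00055271, -0.00238851, -0.00062467, -0.00326643,  0.0007127 ,
       -0.00076194,  0.00111404]), 'effort': array([ 1.66343845e-03, -4.34051621e+01,  1.02655593e+00, -2.49978232e+01,
        1.07133915e-02,  7.28378087e-03,  2.37078137e-05]), 'ee_pos': array([0.23768547, 0.60423246, 0.25215463]), 'tool_rot': array([-1.49113697e-04,  1.86281304e-01,  9.82495890e-01, -1.03898777e-03]), 'ft_force': array([ 0.2662507 , -0.31972874, -0.37992012]), 'wrist_torque': array([ 0.05334906, -0.01331675,  0.02394136]), 'opening': 0.08543572978128595}
```

View pics/top0.png

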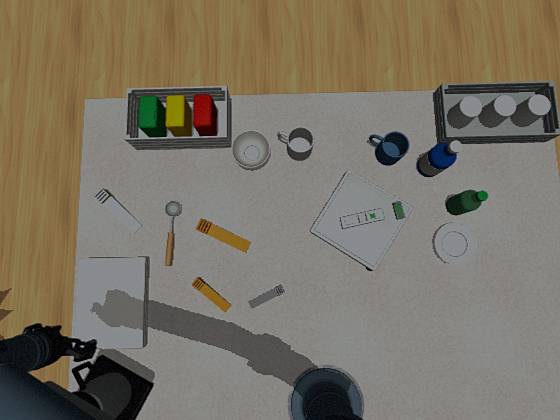

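View pics/scene0.png

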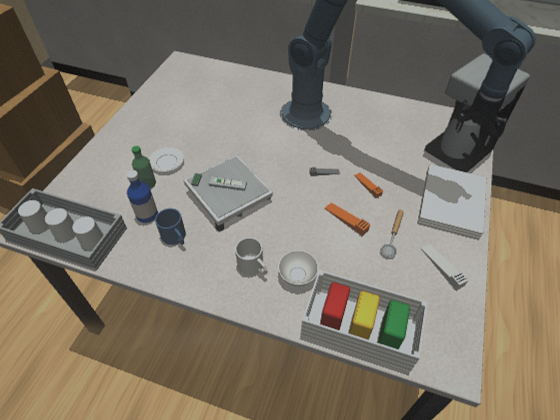

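View pics/wrist0.png

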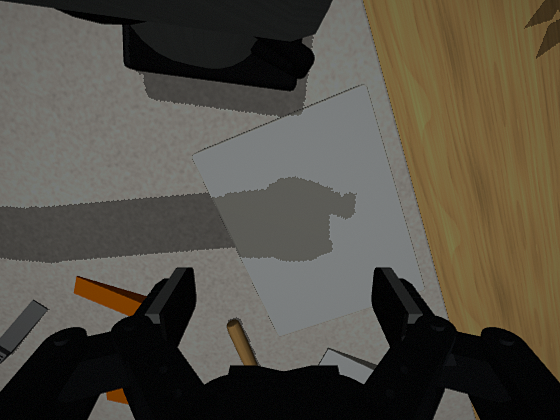

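```bash
python3 - <<'E'
import cv2,numpy as np
a=cv2.imread('pics/top0.png'); b=cv2.imread('pics/scene0.png')
x=cv2.resize(a[160:320,180:430],None,fx=3.2,fy=3.2,interpolation=cv2.INTER_CUBIC); cv2.imwrite('pics/z1.png',x)
x=cv2.resize(b[140:250,170:400],None,fx=3.4,fy=3.4,interpolation=cv2.INTER_CUBIC); cv2.imwrite('pics/z2.png',x)
E
```

```text
(no output)
```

View pics/z1.png

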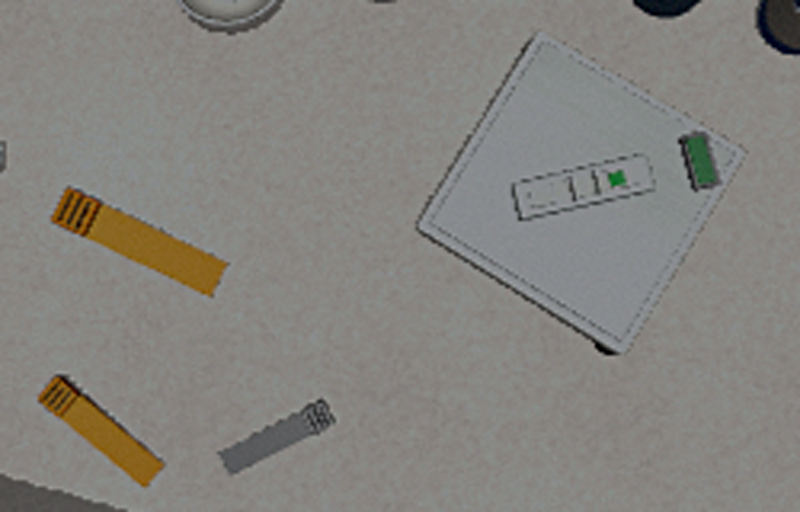

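View pics/z2.png

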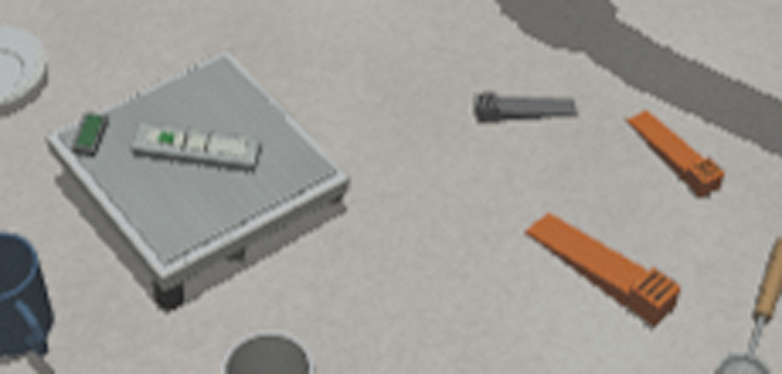

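```bash
python3 - <<'E'
from h import *
T=np.load('top0.npy',allow_pickle=True).item(); S=np.load('scene0.npy',allow_pickle=True).item()
z=lambda u,v:(u/3.2+180-.35,v/3.2+160-.35)
L=ray(T,*z(418,222),.052);H=ray(T,*z(747,153),.068);A=ray(T,*z(540,33),.06);B=ray(T,*z(622,350),.06)
print('L',L,'H',H,'A',A,'B',B)
print(np.linalg.norm(H-L),np.linalg.norm(A-B),(L+H)/2,(A+B)/2, np.degrees(np.arctan2(*(H-L)[1::-1])),np.degrees(np.arctan2(*(B-A)[1::-1])))
l=[ray(T,*z(*p),.075) for p in [(513,186),(521,220),(655,187),(649,154)]]
print('level',np.mean(l,0), np.degrees(np.arctan2(*((l[2]+l[3]-l[0]-l[1])[1::-1]))))
for c,n in((T,'top'),(S,'scene')):
    hsv=cv2.cvtColor(c['pixels'],cv2.COLOR_RGB2HSV)
    m=cv2.inRange(hsv,(3,120,60),(25,255,255)); k,lab,st,ce=cv2.connectedComponentsWithStats(m)
    for i in range(1,k):
        if st[i,4]>80: print(n,st[i],ce[i],ray(c,*ce[i],.012), cv2.minAreaRect(np.argwhere(lab==i)[:,::-1].astype(np.float32)))
    m=cv2.inRange(hsv,(45,120,100),(75,255,255)); k,lab,st,ce=cv2.connectedComponentsWithStats(m)
    for i in range(1,k): print(n,'green',st[i],ce[i],ray(c,*ce[i],.075))
# shim corners
p=[ray(T,*z(*q),h) for q,h in [((213,297),.003),((229,263),.003),((72,186),.034),((51,221),.034),((103,200),.034),((82,236),.034)]]
p=np.array(p);print(p)
tip=(p[0]+p[1])/2;heel=p[2:].mean(0);print(tip,heel,np.linalg.norm((tip-heel)[:2]),np.degrees(np.arctan2(*(tip-heel)[1::-1])))
E
```

```text
L [0.499727   0.03158299 0.052     ] H [ 0.55474464 -0.2671159   0.068     ] A [ 0.67294941 -0.08670404  0.06      ] B [ 0.38034028 -0.14607025  0.06      ]
0.30414465009752023 0.2985706770698435 [ 0.52723582 -0.11776645  0.06      ] [ 0.52664484 -0.11638715  0.06      ] -79.56360927434689 -168.53117751649157
level [ 0.52611503 -0.11728866  0.075     ] -77.60795724730127
top [   0    0   35  340 5966] [ 12.66292323 141.23499832] [0.80400332 0.96551583 0.012     ] ((14.224100112915039, 169.45042419433594), (33.74462127685547, 339.5530090332031), 1.023030161857605)
top [35  0  8 29 91] [39.07692308 14.6043956 ] [1.24455675 0.91338637 0.012     ] ((38.63524627685547, 14.01229476928711), (5.613215923309326, 28.518760681152344), 5.19442892074585)
top [   13     0   115   338 16893] [ 64.29367194 145.88575149] [0.78459609 0.79869859 0.012     ] ((69.99655151367188, 167.54139709472656), (92.76180267333984, 343.22698974609375), 4.763641834259033)
top [128   0  11  34 140] [133.62142857  13.69285714] [1.23822061 0.59452943 0.012     ] ((133.06207275390625, 16.255172729492188), (9.135003089904
[... 4177 characters left out ...]
.6614990234375, 314.4076843261719), (21.663330078125, 44.81766128540039), 15.255120277404785)
scene green [133 147   7   4  24] [135.54166667 148.41666667] [ 0.48943291 -0.49361929  0.075     ]
scene green [218 180   3   1   3] [219. 180.] [ 0.53154215 -0.14702394  0.075     ]
scene green [385 301  25  37 665] [397.0075188  318.80601504] [0.8329854  0.50356077 0.075     ]
[[0.43735342 0.22459813 0.003     ]
 [0.46932107 0.20909601 0.003     ]
 [0.54223148 0.35352081 0.034     ]
 [0.50960652 0.37288648 0.034     ]
 [0.52837723 0.32425758 0.034     ]
 [0.49494051 0.3436913  0.034     ]]
[0.45333724 0.21684707 0.003     ] [0.51878893 0.34858904 0.034     ] 0.1471049683289772 -116.41898053057253
```

```bash
cat >> h.py <<'E'
def goal(p,yaw,half=True):
    """shift in tool axes (mm) and turn so that tool x axis heading (world, deg) = yaw mod 180"""
    o=env.get_obs(); M=rot(o['tool_rot']); d=M.T@(np.array(p)-o['ee_pos'])*1000
    h=np.degrees(np.arctan2(M[1,0],M[0,0])); t=-(yaw-h)
    t=(t+90)%180-90 if half else (t+180)%360-180
    print('shift',d.round(1),'turn',round(t,2),'heading',round(h,2),'z',M[:,2].round(3), 'F',o['ft_force'].round(1),'j7',o['joint_positions'][6].round(2),'t',o['clock'],'tcp',o['ee_pos'].round(4))
E
python3 - <<'E'
from h import *
y=np.radians(-116.4); hx=np.array([.5188,.3486,.0]); p=hx-.004*np.array([np.cos(y),np.sin(y),0])
print(p); goal([p[0],p[1],.15],-116.4)
E
```

```text
[0.52057854 0.35218285 0.        ]
shift [-355.5 -130.8  102.5] turn -85.07 heading 158.53 z [-0.001 -0.002 -1.   ] F [ 0.3 -0.3 -0.4] j7 -0.05 t 0.15 tcp [0.2377 0.6042 0.2522]
```

send_rows(
  rows=[
    [[-40,-15,10],7],
    [[-75,-28,20],14],
    [[-110,-40,30],21],
    [[-145,-53,40],28],
    [[-180,-66,50],35],
  ],
  fingers=85,
)

```text
clock: 0.57
ee_pos: [0.3822, 0.476, 0.2026]
tool_rot: [-0.0, 0.476, 0.88, -0.0]
ft_force: [0.3, 0.6, 0.3]
opening: 0.0849
```

```bash
python3 - <<'E'
from h import *
goal([.5206,.3522,.13],63.6,False)
E
```

```text
shift [-179.4   48.    72.6] turn 59.6 heading 123.2 z [-0. -0. -1.] F [0.3 0.6 0.3] j7 -0.31 t 0.5667 tcp [0.3822 0.476  0.2026]
```

send_rows(
  rows=[
    [[-36,9,8],7],
    [[-72,19,16],14],
    [[-108,29,24],21],
    [[-144,38,32],28],
    [[-175,48,40],35],
  ],
)

```text
clock: 0.98
ee_pos: [0.5195, 0.3554, 0.1627]
tool_rot: [0.0, 0.719, 0.695, -0.0]
ft_force: [0.5, 0.3, -1.0]
opening: 0.0849
```

send_rows(
  rows=[
    [[0,0,0],7],
    [[0,0,0],14],
    [[0,0,0],21],
    [[0,0,0],24.5],
    [[0,0,0],24.5],
  ],
)

```text
clock: 1.4
ee_pos: [0.5176, 0.358, 0.1627]
tool_rot: [0.0, 0.848, 0.53, -0.001]
ft_force: [-0.4, 0.9, 0.4]
opening: 0.0847
```

```bash
python3 - <<'E'
from h import *
goal([.5206,.3522,.13],63.6,False)
c=env.camera('wrist');save(c,'w1.png');np.save('w1.npy',c,allow_pickle=True)
E
```

```text
shift [-3.9  5.3 32.7] turn 0.38 heading 63.98 z [-0.001 -0.001 -1.   ] F [-0.4  0.9  0.4] j7 -0.93 t 1.4 tcp [0.5176 0.358  0.1627]
```

View pics/w1.png

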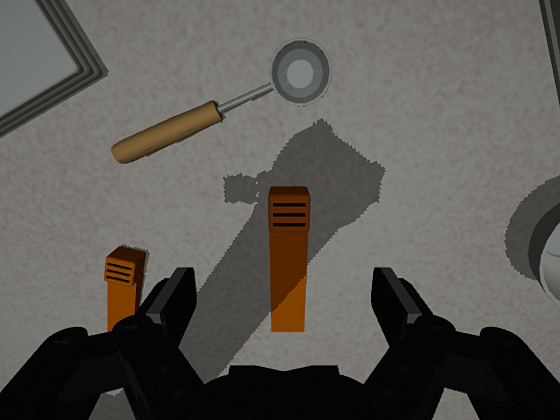

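```bash
python3 - <<'E'
from h import *
c=np.load('w1.npy',allow_pickle=True).item()
hsv=cv2.cvtColor(c['pixels'],cv2.COLOR_RGB2HSV)
m=cv2.inRange(hsv,(3,120,30),(25,255,255)); 
for r in range(184,336,8):
    x=np.where(m[r,200:370])[0]+200
    if len(x): print(r,x.min(),x.max(),len(x))
    
p=np.array([ray(c,*q) for q in [(269,196.5,.034),(311.5,196.5,.034),(269,232,.034),(310.5,232,.034),(272,331.5,.003),(304.5,331.5,.003)]]);print(p.round(4))
h=p[:4].mean(0);t=p[4:].mean(0);print(h,t,np.linalg.norm((t-h)[:2]),np.degrees(np.arctan2(*(t-h)[1::-1])))
E
```

```text
192 269 308 40
200 268 309 42
208 269 309 41
216 268 309 42
224 269 309 9
232 269 307 39
240 269 307 39
248 270 307 38
256 270 307 38
264 270 306 37
272 270 306 37
280 270 305 36
288 270 305 36
296 271 305 35
304 271 304 34
312 271 304 34
320 271 304 34
328 271 303 33
[[0.5096 0.3729 0.034 ]
 [0.5419 0.3572 0.034 ]
 [0.4949 0.3441 0.034 ]
 [0.5277 0.3281 0.034 ]
 [0.4372 0.2257 0.003 ]
 [0.4695 0.2099 0.003 ]]
[0.51850726 0.35056212 0.034     ] [0.4533318  0.21782278 0.003     ] 0.14787688572266317 -116.15119393444525
```

```bash
python3 - <<'E'
from h import *
goal([.5198,.3538,.027],63.85,False)
E
```

```text
shift [ -2.8   3.9 135.8] turn 0.28 heading 64.13 z [-0.001 -0.001 -1.   ] F [-0.1  0.   0.1] j7 -0.93 t 1.45 tcp [0.5176 0.3582 0.1628]
```

send_rows(
  rows=[
    [[-2,3,30],0.3],
    [[-3,4,60],0.3],
    [[-3,4,90],0.3],
    [[-3,4,115],0.3],
    [[-3,4,128],0.3],
  ],
)

```text
clock: 1.87
ee_pos: [0.5177, 0.3525, 0.0315]
tool_rot: [0.0, 0.849, 0.529, -0.003]
ft_force: [-1.2, -0.2, -0.7]
opening: 0.0849
```

send_rows(
  rows=[
    [[0,0,4],0],
    [[0,0,8],0],
    [[0,0,8],0],
    [[0,0,8],0],
    [[0,0,8],0],
  ],
)

```text
clock: 2.28
ee_pos: [0.5216, 0.3546, 0.0291]
tool_rot: [-0.0, 0.849, 0.528, 0.002]
ft_force: [-0.1, -0.1, 0.1]
opening: 0.0852
```

send_rows(
  rows=[
    [[0,0,0],0],
    [[0,0,0],0],
    [[0,0,0],0],
    [[0,0,0],0],
    [[0,0,0],0],
  ],
  fingers=0,
  squeeze=50,
)

```text
clock: 2.7
ee_pos: [0.5208, 0.3542, 0.0279]
tool_rot: [-0.0, 0.849, 0.528, 0.001]
ft_force: [0.5, 0.0, -0.3]
opening: 0.0351
```

send_rows(
  rows=[
    [[0,0,0],0],
    [[0,0,0],0],
    [[0,0,0],0],
    [[0,0,0],0],
    [[0,0,0],0],
  ],
)

```text
clock: 3.12
ee_pos: [0.5207, 0.3541, 0.0278]
tool_rot: [-0.0, 0.849, 0.528, 0.001]
ft_force: [0.0, 0.2, 4.1]
opening: 0.0351
```

```bash
python3 - <<'E'
from h import *
goal([.5198,.3538,.027],63.85,False)
c=env.camera('wrist');save(c,'w2.png');np.save('w2.npy',c,allow_pickle=True)
E
```

```text
shift [-0.7 -0.7  0.8] turn -0.12 heading 63.73 z [ 0.001  0.001 -1.   ] F [0.  0.2 4.1] j7 -0.86 t 3.1167 tcp [0.5207 0.3541 0.0278]
```

View pics/w2.png

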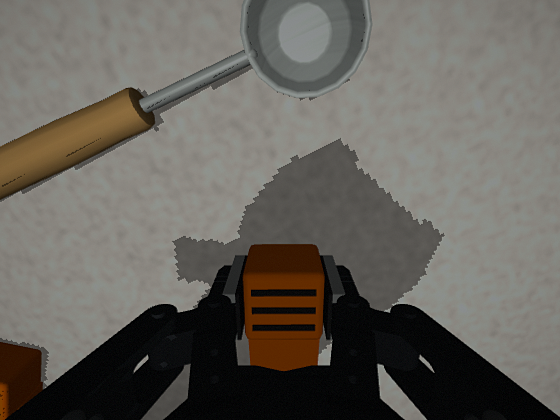

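send_rows(
  rows=[
    [[0,0,-5],0],
    [[0,0,-12],0],
    [[0,0,-20],0],
    [[0,0,-28],0],
    [[0,0,-35],0],
  ],
)

```text
clock: 3.58
ee_pos: [0.5203, 0.3537, 0.0631]
tool_rot: [0.0, 0.849, 0.528, 0.0]
ft_force: [-0.3, 0.4, -1.8]
opening: 0.035
```

```bash
python3 - <<'E'
from h import *
T=np.load('top0.npy',allow_pickle=True).item()
g=cv2.cvtColor(T['pixels'],cv2.COLOR_RGB2GRAY)
lsd=cv2.createLineSegmentDetector()
a=lsd.detect(cv2.resize(g[160:280,300:420],None,fx=3,fy=3,interpolation=cv2.INTER_CUBIC))[0][:,0]
for s in a:
    L=np.hypot(s[2]-s[0],s[3]-s[1])
    if L>35:
        q=s/3+[300,160,300,160]-1/3; p1=ray(T,*q[:2],.06);p2=ray(T,*q[2:],.06)
        print(q.round(1),round(L/3),np.degrees(np.arctan2(*(p2-p1)[1::-1])).round(1),p1[:2].round(4),p2[:2].round(4))
goal([.463,.211,.06],101,False)
E
```

```text
[310.8 231.  364.4 264.4] 63 -123.4 [0.4931 0.0309] [ 0.3941 -0.1193]
[347.8 169.5 333.4 192.5] 27 146.4 [ 0.6745 -0.085 ] [ 0.6057 -0.0393]
[318.9 215.9 310.3 229.5] 16 146.4 [0.537  0.0059] [0.4976 0.0321]
[333.4 192.7 324.5 206.7] 17 146.1 [ 0.6051 -0.0395] [ 0.5637 -0.0117]
[393.4 205.2 397.2 218.7] 14 -167.8 [ 0.5638 -0.213 ] [ 0.524  -0.2216]
shift [-153.3   11.8    3.1] turn -37.28 heading 63.72 z [ 0.  0. -1.] F [-0.3  0.4 -1.8] j7 -0.87 t 3.5833 tcp [0.5203 0.3537 0.0631]
```

send_rows(
  rows=[
    [[-30,2,0],-7],
    [[-60,4,0],-14],
    [[-90,7,0],-21],
    [[-120,10,0],-28],
    [[-150,14,0],-35],
  ],
)

```text
clock: 4.0
ee_pos: [0.4659, 0.212, 0.063]
tool_rot: [0.0, 0.649, 0.761, 0.0]
ft_force: [-0.1, 0.1, -1.8]
opening: 0.0353
```

```bash
python3 - <<'E'
from h import *
goal([.4609,.2104,.04],101.4,False)
E
```

```text
shift [-0.8 -5.2 23. ] turn -2.29 heading 99.11 z [ 0.001  0.    -1.   ] F [-0.1  0.1 -1.8] j7 -0.19 t 4.0 tcp [0.4659 0.212  0.063 ]
```

send_rows(
  rows=[
    [[0,-5,8],-2.3],
    [[0,-5,16],-2.3],
    [[0,-5,20],-2.3],
    [[0,-5,20],-2.3],
    [[0,-5,20],-2.3],
  ],
)

```text
clock: 4.42
ee_pos: [0.462, 0.2139, 0.0423]
tool_rot: [0.0, 0.635, 0.772, 0.0]
ft_force: [-0.3, 0.6, -0.8]
opening: 0.035
```

```bash
python3 - <<'E'
from h import *
goal([.4609,.2104,.028],101.4,False)
for n in ('top','scene'):
    c=env.camera(n);np.save(n+'1.npy',c,allow_pickle=True)
    g=cv2.cvtColor(c['pixels'],cv2.COLOR_RGB2BGR)
    r=g[150:320,220:430] if n=='top' else g[120:240,180:380]
    cv2.imwrite('pics/%s1.png'%n,cv2.resize(r,None,fx=3.4,fy=3.4,interpolation=cv2.INTER_CUBIC))
E
```

```text
shift [-3.2 -1.7 14.3] turn -0.29 heading 101.11 z [ 0.001  0.    -1.   ] F [-0.3  0.6 -0.8] j7 -0.15 t 4.4167 tcp [0.462  0.2139 0.0423]
```

View pics/top1.png

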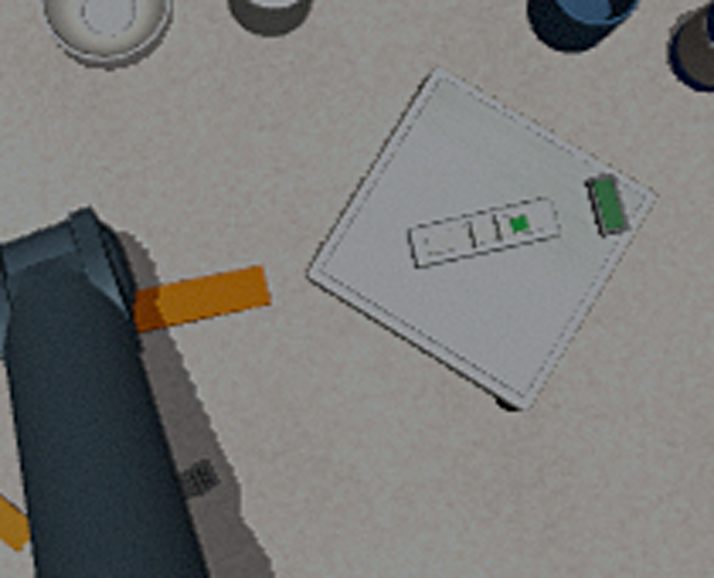

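View pics/scene1.png

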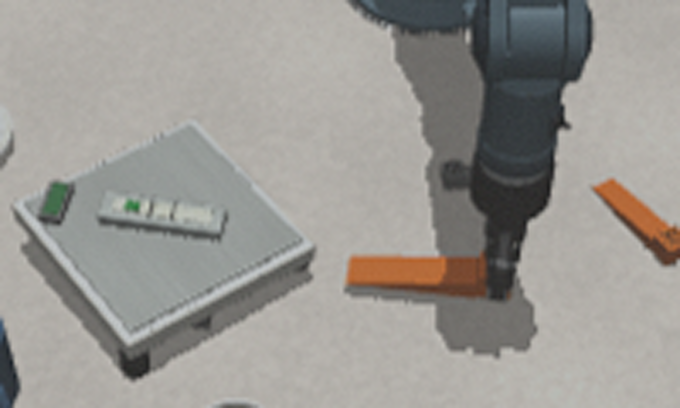

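```bash
python3 - <<'E'
from h import *
T=np.load('top1.npy',allow_pickle=True).item()
z=lambda u,v:(u/3.4+220-.35,v/3.4+150-.35)
C=np.array([.5269,-.117]);a=np.radians(-78.6);u=np.array([np.cos(a),np.sin(a)]);n=np.array([-u[1],u[0]])
for q,h in [((263,266),.017),((271,302),.017),((135,291),.037),((138,330),.037),((306,274),.052)]:
    p=ray(T,*z(*q),h)[:2]; print(p.round(4),((p-C)@u).round(4),((p-C)@n).round(4))
p=np.array([.462,.2139]);print(((p-C)@u).round(4),((p-C)@n).round(4))
E
```

```text
[0.5077 0.069 ] -0.1861 0.0179
[0.4755 0.0627] -0.1864 -0.0149
[0.4859 0.182 ] -0.3012 0.0189
[0.4519 0.1798] -0.3058 -0.0149
[0.4962 0.0335] -0.1536 -0.0003
-0.3372 0.0018
```

send_rows(
  rows=[
    [[0,-1.5,4],-0.3],
    [[0,-1.5,8],-0.3],
    [[0,-1.5,12],-0.3],
    [[0,-1.5,14],-0.3],
    [[0,-1.5,14],-0.3],
  ],
)

```text
clock: 4.93
ee_pos: [0.4598, 0.212, 0.0279]
tool_rot: [-0.0, 0.634, 0.773, -0.0]
ft_force: [0.5, 0.3, -0.5]
opening: 0.0354
```

```bash
python3 - <<'E'
from h import *
goal([.4609,.2104,.028],101.4,False)
E
```

```text
shift [-1.7  0.8 -0.1] turn -0.07 heading 101.33 z [-0.001 -0.    -1.   ] F [ 0.5  0.3 -0.5] j7 -0.14 t 4.9333 tcp [0.4598 0.212  0.0279]
```

send_rows(
  rows=[
    [[-9,0,0],0],
    [[-18,0,0],0],
    [[-27,0,0],0],
    [[-36,0,0],0],
    [[-45,0,0],0],
  ],
)

```text
clock: 5.35
ee_pos: [0.4691, 0.1661, 0.0283]
tool_rot: [0.0, 0.634, 0.773, -0.0]
ft_force: [0.5, -0.1, 0.0]
opening: 0.035
```

send_rows(
  rows=[
    [[-3,0,0],0],
    [[-6,0,0],0],
    [[-9,0,0],0],
    [[-12,0,0],0],
    [[-15,0,0],0],
  ],
)

```text
clock: 5.77
ee_pos: [0.4718, 0.1534, 0.0283]
tool_rot: [-0.0, 0.634, 0.774, 0.0]
ft_force: [-0.6, 0.5, -1.1]
opening: 0.0356
```

```bash
cat >> h.py <<'E'
C0=np.array([.5269,-.117]);a0=np.radians(-78.6);U=np.array([np.cos(a0),np.sin(a0)]);N=np.array([-U[1],U[0]])
def bub(c):
    hsv=cv2.cvtColor(c['pixels'],cv2.COLOR_RGB2HSV)
    m=cv2.inRange(hsv,(45,90,70),(80,255,255)); k,lab,st,ce=cv2.connectedComponentsWithStats(m)
    q=proj(c,[*C0,.075])
    for i in range(1,k):
        p=ray(c,*ce[i],.075)[:2]-C0
        if np.linalg.norm(p)<.06 and st[i,4]>3: print('bubble',ce[i].round(1),st[i,4],'s',(p@U*1000).round(1),'n',(p@N*1000).round(1))
def stat(name=None):
    o=env.get_obs();p=o['ee_pos'][:2]-C0
    print('tcp s',(p@U*1000).round(1),'n',(p@N*1000).round(1),'z',o['ee_pos'][2].round(4),'F',o['ft_force'].round(1),'Fs',(o['ft_force'][:2]@U).round(1),'t',o['clock'])
    for n in ('top','scene'):
        c=env.camera(n);bub(c)
        if name:
            g=cv2.cvtColor(c['pixels'],cv2.COLOR_RGB2BGR)
            r=g[180:280,270:430] if n=='top' else g[140:240,180:340]
            cv2.imwrite('pics/%s%s.png'%(n,name),cv2.resize(r,None,fx=4.5,fy=4.5,interpolation=cv2.INTER_CUBIC))
E
python3 -c "
from h import *
stat('2')"
```

```text
tcp s -276.0 n -0.6 z 0.0283 F [-0.6  0.5 -1.1] Fs -0.6 t 5.7667
bubble [372.1 215.4] 19 s 29.4 n 0.3
bubble [218.7 180.1] 7 s 31.2 n -0.6
```

View pics/scene2.png

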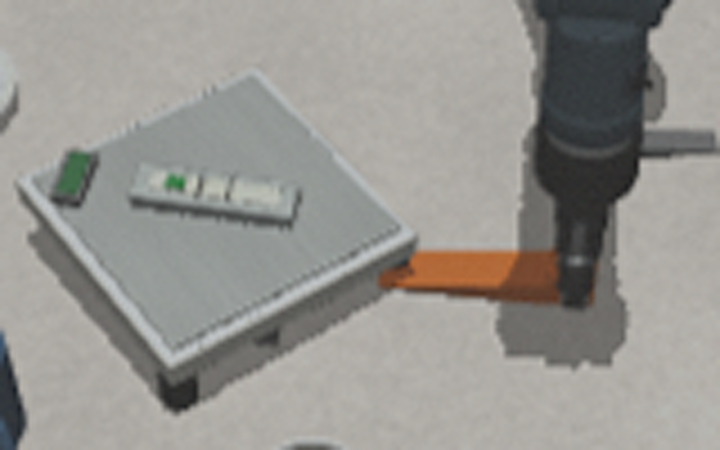

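send_rows(
  rows=[
    [[-2,0,0],0],
    [[-4,0,0],0],
    [[-6,0,0],0],
    [[-8,0,0],0],
    [[-10,0,0],0],
  ],
)

```text
clock: 6.28
ee_pos: [0.4738, 0.1432, 0.0283]
tool_rot: [0.0, 0.634, 0.773, -0.0]
ft_force: [0.0, 0.6, -0.1]
opening: 0.0351
```

send_rows(
  rows=[
    [[-2,0,0],0],
    [[-4,0,0],0],
    [[-6,0,0],0],
    [[-8,0,0],0],
    [[-10,0,0],0],
  ],
)

```text
clock: 6.7
ee_pos: [0.4757, 0.1334, 0.0283]
tool_rot: [-0.0, 0.634, 0.773, -0.0]
ft_force: [-0.7, -0.4, -1.0]
opening: 0.0351
```

```bash
python3 -c "
from h import *
stat('3')"
```

```text
tcp s -255.5 n -0.7 z 0.0283 F [-0.7 -0.4 -1. ] Fs 0.3 t 6.7
bubble [372.1 215.4] 19 s 29.4 n 0.3
bubble [218.7 180.1] 7 s 31.2 n -0.6
```

send_rows(
  rows=[
    [[-2,0,0],0],
    [[-4,0,0],0],
    [[-6,0,0],0],
    [[-8,0,0],0],
    [[-10,0,0],0],
  ],
)

```text
clock: 7.22
ee_pos: [0.4777, 0.1235, 0.0283]
tool_rot: [-0.0, 0.634, 0.773, -0.0]
ft_force: [0.1, 0.5, -1.1]
opening: 0.0353
```

```bash
python3 -c "
from h import *
stat('4')"
```

```text
tcp s -245.5 n -0.7 z 0.0283 F [ 0.1  0.5 -1.1] Fs -0.4 t 7.2167
bubble [372.1 215.4] 19 s 29.4 n 0.3
bubble [218.7 180.1] 7 s 31.2 n -0.6
```

send_rows(
  rows=[
    [[-2,0,0],0],
    [[-4,0,0],0],
    [[-6,0,0],0],
    [[-8,0,0],0],
    [[-10,0,0],0],
  ],
)

```text
clock: 7.73
ee_pos: [0.4786, 0.1181, 0.0282]
tool_rot: [-0.002, 0.633, 0.774, 0.001]
ft_force: [-1.8, 8.4, -0.3]
opening: 0.0353
```

```bash
python3 -c "
from h import *
stat('5')"
```

```text
tcp s -240.1 n -0.9 z 0.0282 F [-1.8  8.4 -0.3] Fs -8.6 t 7.7333
bubble [372.1 215.4] 19 s 29.4 n 0.3
bubble [219.  180.2] 6 s 30.2 n -0.6
```

send_rows(
  rows=[
    [[-1.5,0,0],0],
    [[-3,0,0],0],
    [[-4.5,0,0],0],
    [[-6,0,0],0],
    [[-6,0,0],0],
  ],
)

```text
clock: 8.25
ee_pos: [0.48, 0.1124, 0.0283]
tool_rot: [-0.002, 0.633, 0.775, 0.001]
ft_force: [-2.3, 7.1, -1.1]
opening: 0.0353
```

```bash
python3 -c "
from h import *
stat('6')"
```

```text
tcp s -234.2 n -0.7 z 0.0283 F [-2.3  7.1 -1.1] Fs -7.5 t 8.25
bubble [370.9 215.8] 19 s 25.9 n -0.0
bubble [220.  180.5] 6 s 26.5 n 0.4
```

View pics/scene6.png

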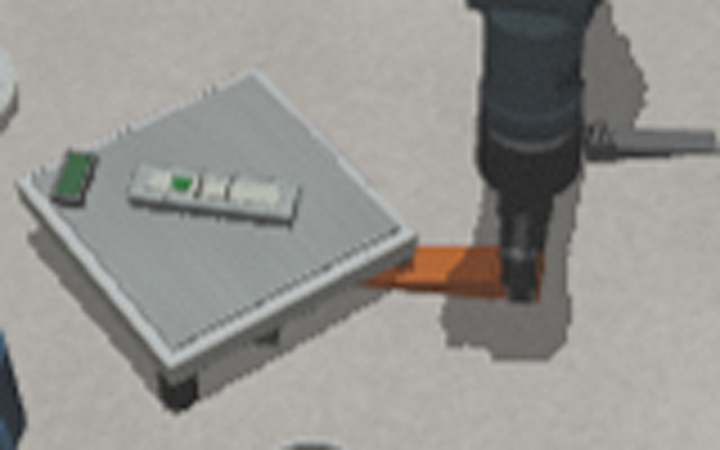

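View pics/top6.png

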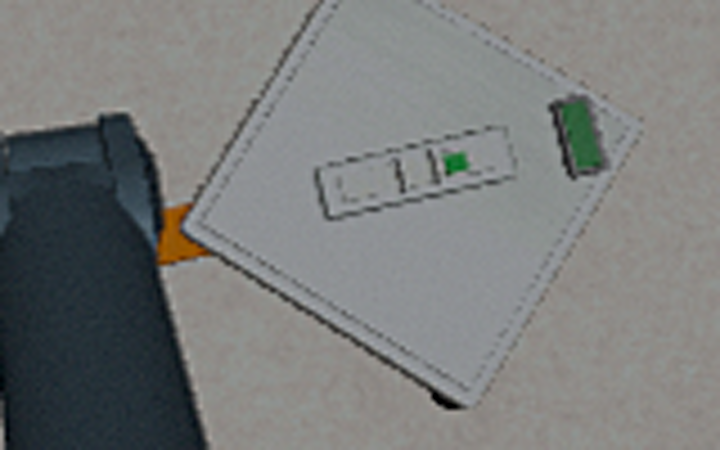

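send_rows(
  rows=[
    [[-2,0,0],0],
    [[-4,0,0],0],
    [[-6,0,0],0],
    [[-8,0,0],0],
    [[-10,0,0],0],
  ],
)

```text
clock: 8.77
ee_pos: [0.4819, 0.1034, 0.0283]
tool_rot: [-0.002, 0.632, 0.775, 0.002]
ft_force: [-2.0, 8.2, -1.0]
opening: 0.0352
```

```bash
python3 -c "
from h import *
stat('7')"
```

```text
tcp s -225.0 n -0.6 z 0.0283 F [-2.   8.2 -1. ] Fs -8.4 t 8.7667
bubble [368.9 216.2] 17 s 19.8 n 0.2
bubble [222.  180.5] 6 s 19.8 n -0.5
```

send_rows(
  rows=[
    [[-2,0,0],0],
    [[-4,0,0],0],
    [[-6,0,0],0],
    [[-8,0,0],0],
    [[-10,0,0],0],
  ],
)

```text
clock: 9.28
ee_pos: [0.4838, 0.0933, 0.0282]
tool_rot: [-0.002, 0.632, 0.775, 0.001]
ft_force: [-1.2, 8.4, -1.9]
opening: 0.0353
```

send_rows(
  rows=[
    [[-2,0,0],0],
    [[-4,0,0],0],
    [[-6,0,0],0],
    [[-8,0,0],0],
    [[-8,0,0],0],
  ],
)

```text
clock: 9.7
ee_pos: [0.4855, 0.0841, 0.0281]
tool_rot: [-0.002, 0.633, 0.774, 0.001]
ft_force: [-0.6, 6.1, -3.5]
opening: 0.0351
```

```bash
python3 -c "
from h import *
stat('8')"
```

```text
tcp s -205.3 n -0.8 z 0.0281 F [-0.6  6.1 -3.5] Fs -6.1 t 9.7
bubble [365. 217.] 19 s 8.3 n 0.3
bubble [225.  180.8] 6 s 9.5 n -0.4
```

View pics/top8.png

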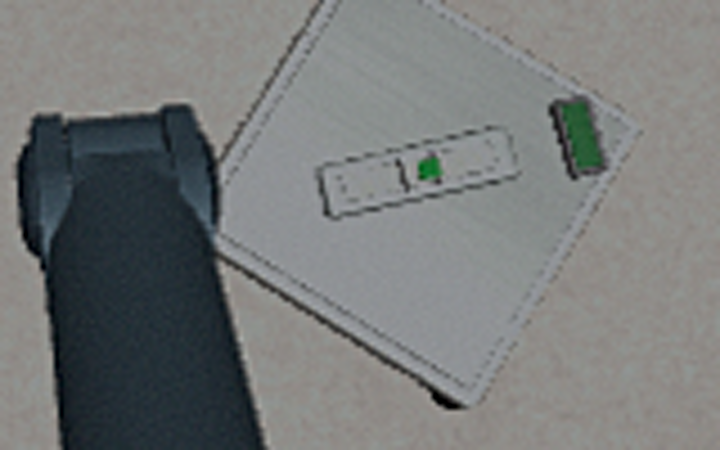

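View pics/scene8.png

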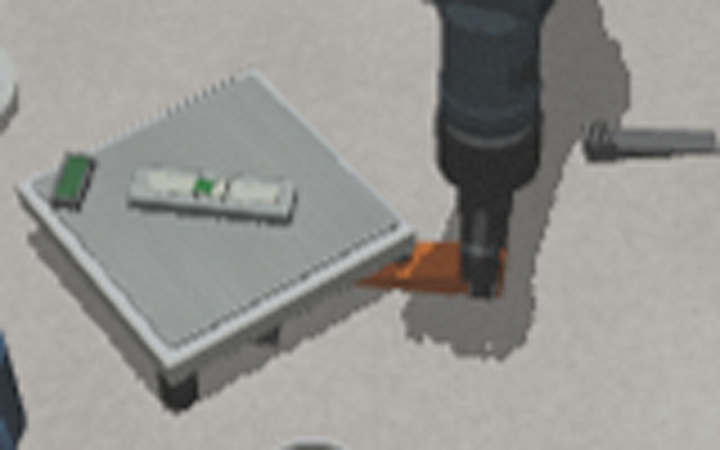

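send_rows(
  rows=[
    [[-2,0,0],0],
    [[-4,0,0],0],
    [[-6,0,0],0],
    [[-8,0,0],0],
    [[-9,0,0],0],
  ],
)

```text
clock: 10.22
ee_pos: [0.487, 0.0758, 0.028]
tool_rot: [-0.002, 0.632, 0.775, 0.001]
ft_force: [-2.0, 8.2, -2.3]
opening: 0.0355
```

```bash
cat >> h.py <<'E'
def prof(c,f=8):
    """sample along the level's axis: greenness and darkness"""
    g=c['pixels'].astype(np.float32); s=np.arange(-62,62.1,1.0); gr=0;k=0
    for n in (-4,-2,0,2,4):
        q=np.array([proj(c,[*(C0+U*a/1000+N*n/1000),.0745]) for a in s],np.float32)
        v=cv2.remap(g,q[None,:,0].copy(),q[None,:,1].copy(),cv2.INTER_LINEAR)[0]
        gr=gr+(v[:,1]-v[:,0]); k=k+v[:,0]
    gr/=5;k/=5
    return s,gr,k
E
python3 -c "
from h import *
stat('9')
for n in ('top','scene'):
    s,gr,k=prof(env.camera(n)); w=np.clip(gr-15,0,None); print(n,'bub',(s*w).sum()/w.sum())
    print([(int(a),int(b),int(d)) for a,b,d in zip(s,gr,k)][34:92])
"
```

```text
tcp s -196.9 n -1.0 z 0.028 F [-2.   8.2 -2.3] Fs -8.5 t 10.2167
bubble [363.3 217.4] 20 s 3.2 n 0.1
bubble [226.3 181.1] 7 s 4.9 n 0.3
top bub 3.227287349862751
[(-28, 3, 142), (-27, 3, 142), (-26, 3, 142), (-25, 3, 142), (-24, 3, 142), (-23, 3, 143), (-22, 2, 143), (-21, 2, 143), (-20, 2, 143), (-19, 3, 143), (-18, 3, 144), (-17, 3, 145), (-16, 3, 146), (-15, 2, 145), (-14, 2, 142), (-13, 2, 136), (-12, 1, 123), (-11, 0, 104), (-10, -1, 85), (-9, -2, 80), (-8, -1, 91), (-7, 0, 110), (-6, 5, 121), (-5, 16, 109), (-4, 31, 84), (-3, 52, 54), (-2, 71, 34), (-1, 86, 21), (0, 91, 18), (1, 91, 18), (2, 89, 21), (3, 86, 23), (4, 85, 24), (5, 86, 24), (6, 84, 27), (7, 80, 33), (8, 73, 37), (9, 63, 41), (10, 46, 46), (11, 28, 54), (12, 12, 63), (13, 2, 77), (14, -1, 95), (15, -1, 116), (16, 0, 136), (17, 1, 148), (18, 1, 150), (19, 2, 148), (20, 2, 145), (21, 2, 144), (22, 2, 142), (23, 3, 143), (24, 3, 143), (25, 3, 144), (26, 3, 144), (27, 3, 144), (28, 2, 144), (29, 2, 144)]
scene bub 5.325077922234944
[(-28, 4, 182), (-27, 4, 182), (-26, 3, 182), (-25, 3, 181), (-24, 3, 181), (-23, 3, 181), (-22, 3, 180), (-21, 3, 180), (-20, 3, 181), (-19, 3, 182), (-18, 3, 183), (-17, 3, 184), (-16, 3, 184), (-15, 3, 184), (-14, 3, 182), (-13, 3, 179), (-12, 3, 174), (-11, 3, 168), (-10, 2, 156), (-9, 1, 139), (-8, 1, 125), (-7, 1, 119), (-6, 3, 125), (-5, 5, 132), (-4, 8, 138), (-3, 16, 127), (-2, 26, 110), (-1, 35, 92), (0, 44, 76), (1, 50, 70), (2, 55, 65), (3, 57, 66), (4, 58, 67), (5, 58, 67), (6, 58, 68), (7, 56, 70), (8, 54, 73), (9, 51, 76), (10, 48, 79), (11, 41, 85), (12, 33, 91), (13, 24, 96), (14, 15, 100), (15, 7, 106), (16, 1, 114), (17, 0, 131), (18, 0, 151), (19, 1, 170), (20, 2, 182), (21, 2, 184), (22, 3, 183), (23, 3, 182), (24, 3, 182), (25, 4, 182), (26, 4, 182), (27, 4, 182), (28, 4, 182), (29, 4, 181)]
```

View pics/top9.png

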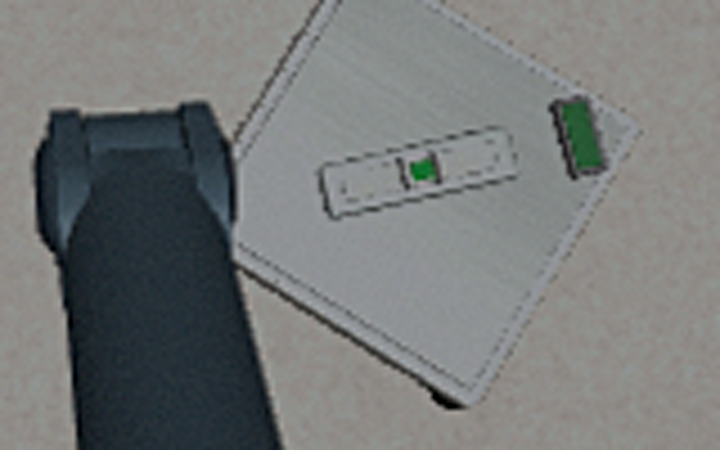

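View pics/scene9.png

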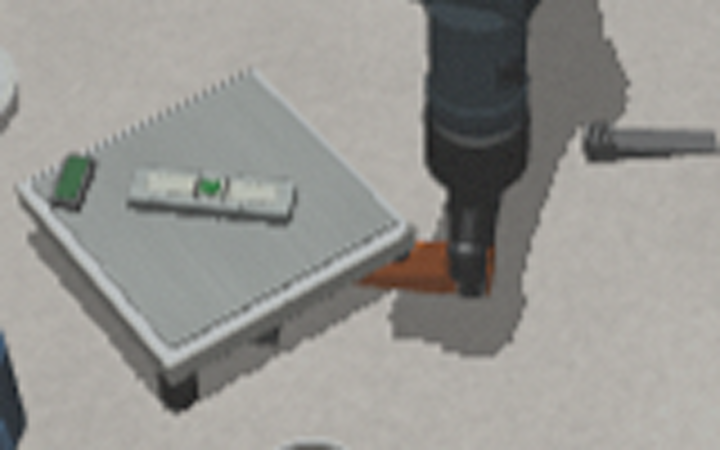

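send_rows(
  rows=[
    [[-0.8,0,0],0],
    [[-1.6,0,0],0],
    [[-2.3,0,0],0],
    [[-2.3,0,0],0],
    [[-2.3,0,0],0],
  ],
)

```text
clock: 10.83
ee_pos: [0.4874, 0.0733, 0.0279]
tool_rot: [-0.002, 0.632, 0.775, 0.001]
ft_force: [-1.5, 6.9, -2.6]
opening: 0.0349
```

```bash
cat >> h.py <<'E'
def fine():
  for n in ('top','scene'):
    s,gr,k=prof(env.camera(n)); w=np.clip(gr-15,0,None); b=(s*w).sum()/w.sum()
    f=lambda lo,hi:(lambda i,d:(s[i]*d).sum()/d.sum())(i:=(s>=lo)&(s<=hi),np.clip(140-k[i],0,None))
    print(n,'bub',b.round(2),'green',[(int(a),int(x),int(y)) for a,x,y in zip(s,gr,k) if -15<a<21])
E
python3 -c "
from h import *
stat('10');fine()"
```

```text
tcp s -194.3 n -1.1 z 0.0279 F [-1.5  6.9 -2.6] Fs -7.1 t 10.8333
bubble [362.9 217.4] 19 s 2.1 n 0.4
bubble [226.7 181.4] 7 s 3.2 n 1.4
top bub 1.91 green [(-14, 2, 144), (-13, 2, 140), (-12, 1, 129), (-11, 0, 110), (-10, -1, 86), (-9, -2, 71), (-8, 0, 73), (-7, 2, 85), (-6, 12, 90), (-5, 34, 71), (-4, 58, 47), (-3, 79, 27), (-2, 87, 22), (-1, 90, 20), (0, 90, 21), (1, 89, 20), (2, 88, 20), (3, 87, 20), (4, 88, 19), (5, 88, 20), (6, 80, 32), (7, 66, 50), (8, 50, 67), (9, 36, 82), (10, 21, 94), (11, 7, 99), (12, 0, 92), (13, -2, 84), (14, -1, 89), (15, 0, 109), (16, 1, 131), (17, 2, 145), (18, 2, 148), (19, 2, 146), (20, 3, 145)]
scene bub 4.09 green [(-14, 3, 182), (-13, 3, 179), (-12, 3, 175), (-11, 2, 168), (-10, 2, 154), (-9, 2, 135), (-8, 2, 118), (-7, 3, 108), (-6, 6, 110), (-5, 10, 114), (-4, 16, 117), (-3, 27, 105), (-2, 39, 89), (-1, 49, 73), (0, 54, 64), (1, 56, 64), (2, 57, 65), (3, 57, 67), (4, 58, 67), (5, 58, 67), (6, 57, 70), (7, 54, 75), (8, 49, 81), (9, 45, 87), (10, 40, 93), (11, 32, 102), (12, 23, 111), (13, 14, 114), (14, 8, 113), (15, 4, 111), (16, 0, 115), (17, 0, 130), (18, 1, 150), (19, 2, 170), (20, 3, 181)]
```

send_rows(
  rows=[
    [[1,0,0],0],
    [[2,0,0],0],
    [[3,0,0],0],
    [[3.5,0,0],0],
    [[3.5,0,0],0],
  ],
)

```text
clock: 11.45
ee_pos: [0.4876, 0.0734, 0.028]
tool_rot: [-0.0, 0.634, 0.774, -0.0]
ft_force: [0.2, 4.2, -5.1]
opening: 0.035
```

```bash
python3 -c "
from h import *
stat('11')"
```

```text
tcp s -194.4 n -0.9 z 0.028 F [ 0.2  4.2 -5.1] Fs -4.1 t 11.45
bubble [362.8 217.5] 18 s 1.7 n 0.3
bubble [227.  181.5] 6 s 2.2 n 1.6
```

send_rows(
  rows=[
    [[0.7,0,0.3],0],
    [[1.4,0,0.6],0],
    [[2,0,0.6],0],
    [[2,0,0.6],0],
    [[2,0,0.6],0],
  ],
)

```text
clock: 11.97
ee_pos: [0.4877, 0.0735, 0.0277]
tool_rot: [0.001, 0.634, 0.773, -0.0]
ft_force: [-0.2, -0.5, -3.1]
opening: 0.0351
```

```bash
python3 -c "
from h import *
stat('12');fine()"
```

```text
tcp s -194.5 n -0.8 z 0.0277 F [-0.2 -0.5 -3.1] Fs 0.5 t 11.9667
bubble [362.9 217.4] 19 s 2.1 n 0.4
bubble [226.5 181.3] 6 s 4.0 n 1.1
top bub 2.54 green [(-14, 3, 144), (-13, 2, 139), (-12, 1, 129), (-11, 0, 110), (-10, -1, 88), (-9, -1, 77), (-8, 0, 83), (-7, 2, 99), (-6, 10, 109), (-5, 26, 93), (-4, 46, 65), (-3, 66, 37), (-2, 81, 23), (-1, 91, 17), (0, 93, 17), (1, 92, 17), (2, 89, 18), (3, 86, 21), (4, 85, 21), (5, 86, 21), (6, 83, 28), (7, 74, 39), (8, 63, 51), (9, 51, 62), (10, 35, 74), (11, 18, 82), (12, 5, 83), (13, -1, 85), (14, -2, 95), (15, 0, 114), (16, 1, 134), (17, 2, 146), (18, 3, 149), (19, 3, 147), (20, 3, 145)]
scene bub 4.88 green [(-14, 3, 183), (-13, 3, 179), (-12, 4, 175), (-11, 4, 167), (-10, 3, 155), (-9, 2, 137), (-8, 1, 123), (-7, 1, 117), (-6, 4, 123), (-5, 6, 131), (-4, 10, 137), (-3, 21, 127), (-2, 33, 110), (-1, 44, 91), (0, 52, 75), (1, 55, 69), (2, 57, 65), (3, 57, 67), (4, 57, 67), (5, 58, 68), (6, 57, 69), (7, 55, 71), (8, 53, 74), (9, 51, 77), (10, 47, 81), (11, 41, 86), (12, 32, 93), (13, 23, 97), (14, 14, 101), (15, 7, 105), (16, 1, 113), (17, 0, 130), (18, 1, 150), (19, 2, 170), (20, 2, 182)]
```

send_rows(
  rows=[
    [[0,0,0],0],
    [[0,0,0],0],
    [[0,0,0],0],
    [[0,0,0],0],
    [[0,0,0],0],
  ],
  fingers=60,
)

```text
clock: 12.58
ee_pos: [0.4878, 0.0753, 0.0279]
tool_rot: [0.0, 0.634, 0.774, 0.0]
ft_force: [0.2, -0.1, 0.2]
opening: 0.0602
```

```bash
python3 -c "
from h import *
stat('13');fine()"
```

```text
tcp s -196.3 n -0.4 z 0.0279 F [ 0.2 -0.1  0.2] Fs 0.1 t 12.5833
bubble [363.1 217.6] 21 s 2.7 n -0.2
bubble [226.5 181.3] 6 s 4.0 n 1.1
top bub 2.61 green [(-14, 3, 143), (-13, 3, 138), (-12, 2, 127), (-11, 0, 109), (-10, -1, 88), (-9, -1, 77), (-8, 0, 82), (-7, 1, 98), (-6, 8, 107), (-5, 25, 90), (-4, 44, 62), (-3, 65, 35), (-2, 80, 24), (-1, 89, 20), (0, 91, 20), (1, 91, 19), (2, 88, 21), (3, 86, 23), (4, 86, 22), (5, 88, 21), (6, 84, 27), (7, 75, 39), (8, 64, 50), (9, 51, 60), (10, 35, 72), (11, 18, 82), (12, 5, 84), (13, -1, 85), (14, -3, 94), (15, -1, 114), (16, 0, 134), (17, 2, 146), (18, 3, 150), (19, 3, 148), (20, 2, 146)]
scene bub 4.86 green [(-14, 3, 182), (-13, 3, 178), (-12, 3, 174), (-11, 3, 167), (-10, 2, 154), (-9, 1, 137), (-8, 0, 123), (-7, 1, 117), (-6, 3, 123), (-5, 6, 132), (-4, 10, 138), (-3, 21, 127), (-2, 33, 111), (-1, 45, 92), (0, 53, 75), (1, 55, 69), (2, 57, 65), (3, 58, 65), (4, 58, 66), (5, 59, 67), (6, 58, 68), (7, 56, 71), (8, 54, 73), (9, 52, 76), (10, 48, 79), (11, 41, 86), (12, 32, 93), (13, 22, 98), (14, 13, 102), (15, 5, 107), (16, 0, 115), (17, 0, 131), (18, 1, 150), (19, 2, 170), (20, 3, 181)]
```

send_rows(
  rows=[
    [[0,0,-10],0],
    [[0,0,-30],0],
    [[0,0,-65],0],
    [[0,0,-100],0],
    [[0,0,-140],0],
  ],
)

```text
clock: 13.2
ee_pos: [0.4861, 0.0744, 0.1686]
tool_rot: [-0.001, 0.634, 0.773, -0.001]
ft_force: [1.2, 0.1, 0.3]
opening: 0.0598
```

send_rows(
  rows=[
    [[-40,0,-10],0],
    [[-80,0,-20],0],
    [[-120,0,-30],0],
    [[-160,0,-40],0],
    [[-200,0,-40],0],
  ],
)

```text
clock: 13.62
ee_pos: [0.5283, -0.1232, 0.2111]
tool_rot: [0.002, 0.634, 0.774, 0.002]
ft_force: [0.7, -0.0, -0.6]
opening: 0.0595
```

send_rows(
  rows=[
    [[-30,0,0],0],
    [[-50,0,0],0],
    [[-50,0,0],0],
    [[-50,0,0],0],
    [[-50,0,0],0],
  ],
)

```text
clock: 14.03
ee_pos: [0.5363, -0.1691, 0.2077]
tool_rot: [-0.001, 0.634, 0.774, 0.0]
ft_force: [-0.7, 0.1, 0.1]
opening: 0.0601
```

```bash
python3 -c "
from h import *
c=env.camera('wrist');save(c,'w3.png');np.save('w3.npy',c,allow_pickle=True);print(env.get_obs()['clock'],env.get_obs()['ee_pos'])"
```

```text
14.0833 [ 0.53647516 -0.16830579  0.20761038]
```

View pics/w3.png

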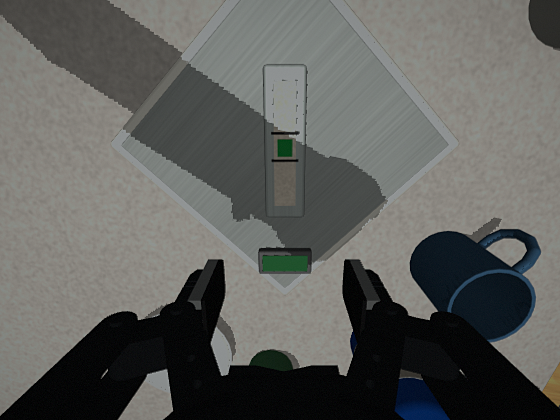

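```bash
python3 -c "
from h import *
c=np.load('w3.npy',allow_pickle=True).item();g=c['pixels'].astype(int)
col=g[124:172,280:290].mean(1)
for r,v in zip(range(124,172),col): print(r,v.astype(int),end=' ')
print(ray(c,285,140,.075),ray(c,285,150,.075))
x=cv2.resize(cv2.cvtColor(c['pixels'],cv2.COLOR_RGB2BGR)[110:185,245:330],None,fx=7,fy=7,interpolation=cv2.INTER_NEAREST);cv2.imwrite('pics/w3z.png',x)"
```

```text
124 [144 148 142] 125 [144 147 142] 126 [144 148 141] 127 [144 147 141] 128 [144 148 144] 129 [146 150 147] 130 [140 143 139] 131 [112 110 101] 132 [25 24 23] 133 [14 14 16] 134 [49 47 44] 135 [109 105  97] 136 [104 100  92] 137 [101  95  87] 138 [98 91 85] 139 [42 66 42] 140 [ 1 61 20] 141 [ 6 62 23] 142 [ 7 63 24] 143 [ 7 62 24] 144 [ 9 63 25] 145 [ 8 63 24] 146 [ 8 63 24] 147 [ 8 63 24] 148 [ 8 63 24] 149 [ 8 62 24] 150 [ 8 62 24] 151 [ 8 62 24] 152 [ 8 62 24] 153 [ 8 62 24] 154 [ 6 62 23] 155 [ 2 61 20] 156 [35 66 38] 157 [97 92 84] 158 [100  94  87] 159 [64 61 55] 160 [0 0 0] 161 [26 24 23] 162 [88 84 77] 163 [99 94 86] 164 [96 92 84] 165 [96 92 83] 166 [95 91 83] 167 [95 91 82] 168 [94 90 83] 169 [95 90 83] 170 [97 92 84] 171 [97 93 84] [ 0.52547639 -0.11276773  0.075     ] [ 0.52706988 -0.12063647  0.075     ]
```

View pics/w3z.png

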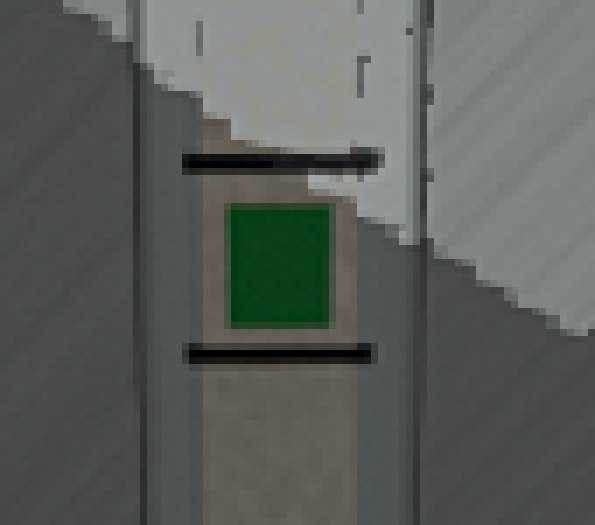

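send_rows(
  rows=[
    [[40,0,0],0],
    [[80,0,0],0],
    [[120,0,0],0],
    [[160,0,0],0],
    [[200,0,0],0],
  ],
)

```text
clock: 14.5
ee_pos: [0.4959, 0.0295, 0.2078]
tool_rot: [-0.0, 0.633, 0.774, 0.0]
ft_force: [0.8, 0.1, 0.0]
opening: 0.0597
```

send_rows(
  rows=[
    [[25,0,10],0],
    [[50,0,30],0],
    [[50,0,60],0],
    [[50,0,90],0],
    [[50,0,110],0],
  ],
)

```text
clock: 14.92
ee_pos: [0.4849, 0.0779, 0.0956]
tool_rot: [-0.001, 0.632, 0.775, -0.001]
ft_force: [0.2, -0.3, 0.3]
opening: 0.0603
```

send_rows(
  rows=[
    [[0,0,20],0],
    [[0,0,40],0],
    [[0,0,60],0],
    [[0,0,70],0],
    [[0,0,70],0],
  ],
)

```text
clock: 15.33
ee_pos: [0.4847, 0.0761, 0.0257]
tool_rot: [-0.002, 0.633, 0.774, -0.002]
ft_force: [0.5, 0.4, 0.4]
opening: 0.0601
```

send_rows(
  rows=[
    [[0,0,0],0],
    [[0,0,0],0],
    [[0,0,0],0],
    [[0,0,0],0],
    [[0,0,0],0],
  ],
  fingers=0,
  squeeze=50,
)

```text
clock: 15.75
ee_pos: [0.4882, 0.0757, 0.0289]
tool_rot: [0.0, 0.634, 0.773, 0.001]
ft_force: [-1.9, 1.6, 6.1]
opening: 0.0349
```

```bash
python3 -c "
from h import *
stat('14')"
```

```text
tcp s -196.5 n 0.1 z 0.0289 F [-1.9  1.6  6.1] Fs -2.0 t 15.75
bubble [362.9 217.4] 19 s 2.1 n 0.4
bubble [226.5 181.3] 6 s 4.0 n 1.1
```

send_rows(
  rows=[
    [[-1,0,-0.2],0],
    [[-2,0,-0.4],0],
    [[-3,0,-0.4],0],
    [[-4,0,-0.4],0],
    [[-4,0,-0.4],0],
  ],
)

```text
clock: 16.27
ee_pos: [0.4882, 0.0755, 0.0289]
tool_rot: [-0.002, 0.633, 0.774, 0.002]
ft_force: [-3.4, 9.0, 5.9]
opening: 0.0352
```

```bash
python3 -c "
from h import *
stat('15')"
```

```text
tcp s -196.4 n 0.1 z 0.0289 F [-3.4  9.   5.9] Fs -9.5 t 16.2667
bubble [363.1 217.6] 21 s 2.7 n -0.2
bubble [226.5 181.3] 6 s 4.0 n 1.1
```

send_rows(
  rows=[
    [[-0.5,0,-0.5],0],
    [[-1,0,-0.7],0],
    [[-1.3,0,-0.7],0],
    [[-1.3,0,-0.7],0],
    [[-1.3,0,-0.7],0],
  ],
)

```text
clock: 16.78
ee_pos: [0.4881, 0.0746, 0.0289]
tool_rot: [-0.002, 0.632, 0.775, 0.002]
ft_force: [-1.6, 8.6, -0.0]
opening: 0.0351
```

```bash
python3 -c "
from h import *
stat('16')"
```

```text
tcp s -195.5 n -0.2 z 0.0289 F [-1.6  8.6 -0. ] Fs -8.7 t 16.7833
bubble [362.8 217.4] 18 s 1.8 n 0.4
bubble [226.7 181.4] 7 s 3.2 n 1.4
```

send_rows(
  rows=[
    [[1,0,0],0],
    [[2,0,0],0],
    [[3,0,0],0],
    [[4,0,0],0],
    [[4.8,0,0],0],
  ],
)

```text
clock: 17.3
ee_pos: [0.4882, 0.0747, 0.029]
tool_rot: [0.001, 0.633, 0.774, 0.0]
ft_force: [0.3, 2.3, -0.5]
opening: 0.035
```

```bash
python3 -c "
from h import *
stat('17')"
```

```text
tcp s -195.6 n -0.1 z 0.029 F [ 0.3  2.3 -0.5] Fs -2.2 t 17.3
bubble [362.8 217.4] 18 s 1.8 n 0.4
bubble [226.7 181.4] 7 s 3.2 n 1.4
```

send_rows(
  rows=[
    [[0.5,0,0],0],
    [[0.5,0,0],0],
    [[0.5,0,0],0],
    [[0.5,0,0],0],
    [[0.5,0,0],0],
  ],
  fingers=60,
)

```text
clock: 17.82
ee_pos: [0.4874, 0.0741, 0.0287]
tool_rot: [0.0, 0.634, 0.773, -0.0]
ft_force: [0.0, 0.1, -0.0]
opening: 0.0601
```

send_rows(
  rows=[
    [[0,0,-10],0],
    [[0,0,-30],0],
    [[0,0,-65],0],
    [[0,0,-100],0],
    [[0,0,-140],0],
  ],
)

```text
clock: 18.23
ee_pos: [0.4861, 0.0743, 0.1697]
tool_rot: [-0.001, 0.634, 0.773, -0.001]
ft_force: [1.6, 0.8, 0.7]
opening: 0.0596
```

send_rows(
  rows=[
    [[-40,0,-10],0],
    [[-80,0,-20],0],
    [[-120,0,-30],0],
    [[-160,0,-40],0],
    [[-200,0,-40],0],
  ],
)

```text
clock: 18.65
ee_pos: [0.5282, -0.1234, 0.2122]
tool_rot: [0.002, 0.634, 0.773, 0.002]
ft_force: [1.0, -0.4, -0.1]
opening: 0.0601
```

send_rows(
  rows=[
    [[-30,0,0],0],
    [[-50,0,0],0],
    [[-50,0,0],0],
    [[-50,0,0],0],
    [[-50,0,0],0],
  ],
)

```text
clock: 19.07
ee_pos: [0.5363, -0.1692, 0.2089]
tool_rot: [-0.001, 0.634, 0.774, 0.0]
ft_force: [0.1, 0.1, -0.5]
opening: 0.0598
```

```bash
python3 -c "
from h import *
c=env.camera('wrist');save(c,'w4.png');g=c['pixels'].astype(int)
col=g[128:168,280:290].mean(1)
for r,v in zip(range(128,168),col): print(r,v.astype(int),end=' ')
stat('18')
c=env.camera('scene');save(c,'sceneF.png');c=env.camera('top');save(c,'topF.png')"
```

```text
128 [143 147 142] 129 [146 150 147] 130 [135 137 133] 131 [104 102  93] 132 [8 8 9] 133 [20 20 21] 134 [63 61 57] 135 [110 106  98] 136 [105 101  93] 137 [98 91 84] 138 [54 71 51] 139 [ 0 60 18] 140 [ 6 62 23] 141 [ 7 63 24] 142 [ 9 63 24] 143 [ 7 62 23] 144 [ 7 62 24] 145 [ 8 63 24] 146 [ 8 63 24] 147 [ 8 63 24] 148 [ 7 62 24] 149 [ 7 62 24] 150 [ 8 62 24] 151 [ 8 62 24] 152 [ 8 62 23] 153 [ 6 62 23] 154 [ 4 61 22] 155 [33 66 36] 156 [90 88 79] 157 [100  94  87] 158 [98 93 85] 159 [38 37 34] 160 [0 0 2] 161 [40 38 35] 162 [99 95 86] 163 [97 93 84] 164 [95 92 83] 165 [95 91 83] 166 [95 91 83] 167 [94 90 82] tcp s 52.3 n -0.8 z 0.2087 F [-0.4  0.5  0.1] Fs -0.6 t 19.1167
bubble [227.  181.2] 4 s 2.5 n 0.5
```

View pics/w4.png

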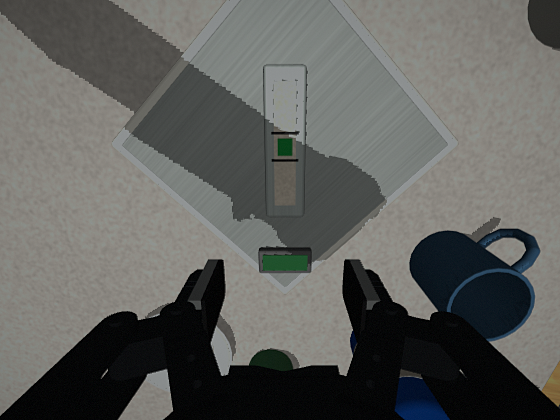

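View pics/sceneF.png

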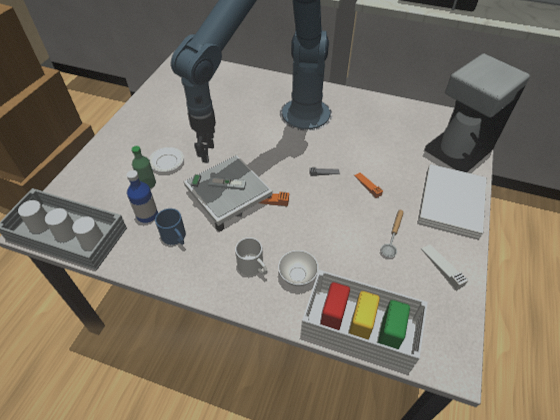

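```bash
python3 -c "
from h import *
print(env.get_obs()['clock'],abs(env.get_obs()['qd']).max());env.close_job()"
```

```text
19.3167 0.006998942499381979
the job is handed in; nothing more can be done
```

I slid the orange shim, held by its heel, under the low corner along the scale's diagonal until the bubble was centred. I then let go, moved clear and handed the job in at 19.3 s of the 59 s allowed.

- **Force:** the push needed about 6 to 10 N. Wrist readings at the end of each move and at each check stayed under 12 N in total.
- **Correction:** after the first release the wrist picture showed the bubble about 0.8 mm off centre. I took hold of the heel again and pushed it about 1 mm further.
- **Last check:** with the gripper clear of everything, the wrist picture puts the bubble about 0.3 mm from the midpoint between the black lines.
- **Disagreements:** the scene and top cameras, using the given calibration, place the bubble 2 to 3 mm away from my estimate of the level's centre. The black lines are shifted the same way, so this is a small error in my scale position and not tilt. In the very last top view my bubble finder returned nothing, so that camera gave no final reading.
- **Other things:** I planned no contact with anything else, and nothing looked out of place in the final scene picture. I checked this by eye, not by measuring.

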